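# Clamp the snare butt-plate sample and hold the pull gauge at its mark

### The job

Pull-check the snare butt plate on the shell offcut that sits in the fixture: first push the toggle clamp's handle fully down so that the offcut is locked in its nest, then take the gauge by its stirrup handle and draw the sprung rod out of the tube until the broad dark band on the rod stands in the tube's mouth, the rim crossing the band. Keep hold of it there: the program finishes while the gripper is still holding the rod at the mark against its spring, with the clamp down, the offcut in its nest and the other things on the bench left where they are.

Things in the scene. Friction and masses are not known exactly. Their poses are not given: they have to be found in the camera images.
- rig: Pull-check fixture bolted to the bench: aluminium base plate 360 x 130 x 12 mm (x -210 to 150, y -65 to 65 mm) with a toggle clamp at the -x end, a nest block and a V-rest. Origin on the bench top; x is level and points the way the gauge is pulled, z up. The clamp handle reaches past the -x end of the plate, the gauge's stirrup handle past the +x end, over bare bench.
- clamp_pivot (a point): Hinge axis of the clamp handle (along the rig's y axis), at x = -175, y = 0, z = 68 mm in the rig's frame.
- clamp_grip (a point): Middle of the clamp handle's black grip, on its centre line, 95 mm from the hinge. The grip is 78 mm long (43 to 121 mm from the hinge), 19 mm wide along the rig's y, 16 mm thick. It swings in the rig's x-z plane: raised at the start, it goes down towards the rig's -x end and ends 5 degrees above level, this point then 77 mm above the bench.
- clamp_handle (a joint): Angle of the clamp handle, rad: 0 fully raised (71 degrees above level), 1.15 its stop; fully down, with the foot biting, it reads 1.13 to 1.15. Pushed down on the side that faces the rig's +x and up, it swings the clamp's bar on to the offcut. The clamp is stiff: it stays where it is left and takes about 6 N at the grip, more at the end.
- clamp_bar: The clamp's bar (two steel strips, 74 mm long) with the rubber foot (16 mm across) at its end, worked by the handle. Origin on its own pivot, at x = -155, y = 0, z = 60 mm in the rig's frame; the foot is 55 mm along its x axis, which points up when open and lies level along the rig's x when the clamp is down.
- test_piece: Curved offcut of drum shell (ply, 110 x 92 x 14 mm over the arch), loose in the nest between six pins, a steel butt plate on top that grips the pull gauge's tongue, so offcut and gauge tube (28 mm thick, 130 mm long, black end rings 31 mm) are one. Origin: centre of the underside, at x -70, y 0, z 32 mm in the rig's frame, axes as the rig's. The tube lies along x, axis 66 mm above the bench.
- tube_mouth (a point): Centre of the open end of the gauge tube, where the rod comes out, 215 mm along x from the test piece's origin.
- gauge_rod (a joint): How far the gauge's rod is drawn out of the tube, m: 0 is fully in (the start), stop at 0.075. The inner spring pulls it back with 4.8 N at 0 and 160 N/m more (about 13 N at the mark); it slides back in if let go.
- length_mark (a point): Middle of the length mark: a broad dark band, 12 mm wide, round the 14 mm steel rod. With the rod in it is hidden 52 mm inside the tube mouth; three fine rings, 10, 20 and 30 mm from the mouth, come out before it. The mark is reached with this point at the tube mouth (rod out 0.052 m), the tube's rim crossing the band.
- pull_bar (a point): Middle of the grip bar of the rod's stirrup handle: a round bar 14 mm thick along the rig's y, 66 mm above the bench, 80 mm from the tube mouth with the rod in. Between it and the stirrup's yoke (on the tube's side) is a clear opening 45 mm deep (along x) and 79 mm wide for a finger; the stirrup is 95 mm wide outside.
- spare_piece: a second curved shell offcut (110 x 92 x 14 mm) with a butt plate like the one in the fixture but with no gauge in it and no clamp over it, lying loose on the bench; bystander; origin: centre of its underside
- lug: small metal drum lug, 62 x 22 x 16 mm, lying on the fixture's base plate beside the gauge tube; bystander; origin: centre of its underside
- drum_key: steel T-shaped drum key, about 53 x 46 x 9 mm, lying on the bench; bystander; origin: on its underside
- screwdriver: screwdriver lying on the bench; bystander; origin: on its underside
- glue_bottle: white glue bottle, 52 mm across and 150 mm tall, standing on the bench; bystander; origin: centre of its underside
- tape_roll: roll of masking tape, 96 mm across and 24 mm high, lying flat on the bench; bystander; origin: centre of its underside
- brush: flat glue brush lying on the bench; bystander; origin: on its underside

How it is judged:
By the outcome, as a careful person would: the job done as asked, in the order asked, and still so for the second after the job is handed in, while the arm keeps its last pose, push and grip.
It also fails if it takes over 48 s, if anything falls off the work surface, if the arm or the gripper's body presses on something with over 40 N, if the wrist force passes 120 N, or if a joint passes its speed limit or range.

### The arm

A 6-joint arm with a two-finger parallel gripper is mounted at the origin on the work surface. World frame = base frame: x ahead of the robot, y to its left, z up, the work surface at z = 0. Lengths are in m, angles in rad, forces in N, time in s.
With the tool pointing down it reaches from about 0.4 to 0.925 m from the base axis. Payload 12.5 kg.
Tool frame: the origin (TCP) lies at the very end of the fingers, on their centre line; the grasp point (between the pads) lies bot.grip_depth behind it (bot.grip_depth is the distance from the TCP to the grasp point, in m); z points along the fingers, y is the line along which they close (so a half turn about z gives the same grasp; the last joint's range is limited). The gripper opens to 95 mm and grips with 3 to 60 N. Pads are 20 mm wide; open, the fingers measure 119 mm over their backs; the gripper's body (75 mm by 180 mm) begins 59 mm behind the grasp point.
Start: joints at [-1.304, 0.491, 1.559, -0, 1.092, -0.106], TCP at [0.228, -0.582, 0.194] pointing down, gripper open.
Joint ranges: [-3.1, 3.1], [-0.84, 2.19], [0.05, 2.79], [-1.13, 4.28], [0.06, 2.93], [-2.69, 2.69]. Speed limits (rad/s): [2.22, 2.22, 2.79, 3.14, 3.14, 3.14].

### API

Orientations are given as a unit quaternion [x, y, z, w].
In Python, from rig import bot gives the robot as it stands. The module is installed in compiled form; this text tells all that it offers.
- The arm moves only by the shell command python3 -m handwheel 'ROWS' [FORCE]. ROWS is JSON, a list of rows, each a list of 7 numbers: the closure, from 0 (fully open) to 1 (shut), then the shift along the world's x, y, z in mm, then the turn, a rotation vector about the world's x, y, z in rad. In form: [[hand, dx, dy, dz, ax, ay, az], ...]. A call has 1 to 10 rows; each row shifts and turns the commanded pose from where the row before left it; what a row does not reach is not made up. A row lasts 1/8 s, in which the tool goes at most 62.5 mm and 10.7 degrees, less where a joint would pass 70% of its speed; a pose out of reach is approached as far as the arm can. A call with a gripper value outside its range is refused whole. The fingers move at their own pace and stop on an object; FORCE is the grip in N (left out, the last holds). Time passes only in rows, so rows that do not move let the fingers close. It gives the time, the measured TCP pose, the force, the opening and the grip force at its end, in the units of the state.
- bot.get_state(): the state, without advancing time (a new reading comes with each control period).
- bot.snapshot(name): name is "scene" or "top"; returns a dict with "img" (384x512x3 uint8, red, green, blue), "vertical_fov" (degrees; the focal length in pixels is half the picture's height over the tangent of half this angle, whatever the lens; pixels are square), "cx", "cy" (the principal point, pixels), "D" ([k1, k2, p1, p2, k3] as OpenCV has them; the pictures are not rectified), "eye" and "rotation" of the camera in the world. Camera axes: x right, y up, looking along -z (the intrinsics and any distortion apply to the point x, -y, -z); pixel columns grow to the right and rows downward; lengths in m; the calibration is good to about 2 mm. A picture is of the moment at which its call begins. There is no depth.
- bot.job_done(): hands the job in; it is judged then, once.
Trained networks look in a picture, given as the dict that the camera call returned (one of the last four; its "shot" number tells which), for a name from the list of things; names that differ only in an ending like _2 or _b are one class to them, and where a whole thing is asked for, a point or a joint stands for the part that bears it (a point fixed in the world has none). Each returns a list of dicts, best first, with "p" (0 to 1); they miss things now and then, are a little off and sometimes report something else, mostly with a low value. They report only what shows in the picture. A call takes as long as a camera call.
- bot.search_frame(picture, thing): "centre" ([column, row] as shares, 0 to 1, of the picture: columns of its width, rows of its height, amid what is visible of it).
The state is a dict: "time": time; "joint_pos": joint angles; "qd": joint speeds; "tau": joint torques, N m; "eef_pos": TCP position; "eef_rot": TCP orientation; "wrist_force": force on the tool from outside, world axes, zero at the start; "moment": the same for the moment, N m; "gripper_width": finger opening in m; "gripper_force": force on a finger pad.
Only numpy, scipy, OpenCV 4.12 (cv2) and the standard library are available. Lean on these libraries where they do the work, as an engineer would, in place of code of your own. Each camera call takes 0.05 s, during which the arm holds its last target. There are 200 camera calls.

## Working session

There is one attempt and no reset: what is moved stays moved. The work goes in short steps, Python scripts to look and compute and a shell command to move; the robot and the scene stay as the last step left them, time stands still between calls to the robot, and variables do not carry over. Pictures are saved under pics/ and viewed, at most 10 in all, crops included, and the job is handed in when it is done.

```bash
mkdir -p pics; cat > h.py <<'E'
import numpy as np, cv2
from rig import bot
def K(p):
    h,w=p["img"].shape[:2]; f=h/2/np.tan(np.radians(p["vertical_fov"])/2)
    return np.array([[f,0,p["cx"]],[0,f,p["cy"]],[0,0,1.]])
def onz(p,uv,z):
    d=np.array(p["D"],float)
    n=cv2.undistortPoints(np.array([[uv]],float),K(p),d)[0,0]
    r=np.array(p["rotation"])@np.array([n[0],-n[1],-1]); e=np.array(p["eye"])
    return e+r*(z-e[2])/r[2]
def proj(p,X):
    c=(np.atleast_2d(X)-np.array(p["eye"]))@np.array(p["rotation"]); c=c*[1,-1,-1]
    return cv2.projectPoints(c.reshape(-1,1,3),np.zeros(3),np.zeros(3),K(p),np.array(p["D"],float))[0][:,0]
E
python3 - <<'E'
from h import *
print(bot.get_state(), bot.grip_depth)
z={"test_piece":.05,"tube_mouth":.066,"pull_bar":.066,"clamp_grip":.16,"clamp_pivot":.068,"clamp_bar":.08,"lug":.02,"spare_piece":.015,"glue_bottle":.07,"tape_roll":.012,"screwdriver":.01,"drum_key":.005,"brush":.005,"length_mark":.066}
for n in ("scene","top"):
    p=bot.snapshot(n); cv2.imwrite(f"pics/{n}0.png",p["img"][:,:,::-1])
    print(n,p["eye"],p["vertical_fov"])
    for t in z:
        for r in bot.search_frame(p,t)[:2]:
            uv=np.array(r["centre"])*[512,384]
            print(t,round(r["p"],2),uv.round(),onz(p,uv,z[t]).round(3))
E
```

```text
{'time': 0.0, 'joint_pos': array([-1.30358662e+00,  4.91569626e-01,  1.55945930e+00, -2.89703360e-05,
        1.09170029e+00, -1.05628252e-01]), 'qd': array([ 0.00087902,  0.00152631,  0.00170299,  0.00022357, -0.0001013 ,
        0.00143974]), 'tau': array([-1.97630565e-03, -6.12650371e+01, -2.58179730e+01,  6.91940566e-02,
        4.82693198e-02, -1.42282779e-04]), 'eef_pos': array([ 0.22758757, -0.58179682,  0.19325212]), 'eef_rot': array([ 9.82672847e-01,  1.85347651e-01, -5.86706957e-05, -5.65392673e-04]), 'wrist_force': array([-0.23621534,  0.40000425, -0.30531361]), 'moment': array([ 0.0204765 ,  0.01895579, -0.03706661]), 'gripper_force': 0.0, 'gripper_width': 0.09517470775049085} 0.0188
scene [1.21445893 0.06971921 0.57778493] 54.855395189099674Traceback (most recent call last):
  File "<stdin>", line 10, in <module>
  File "h.py", line 9, in onz
    r=np.array(p["rotation"])@np.array([n[0],-n[1],-1]); e=np.array(p["eye"])
      ~~~~~~~~~~~~~~~~~~~~~~~^~~~~~~~~~~~~~~~~~~~~~~~~~
ValueError: matmul: Input operand 1 has a mismatch in its core dimension 0, with gufunc signature (n?,k),(k,m?)->(n?,m?) (size 3 is different from 4)
```

View pics/scene0.png

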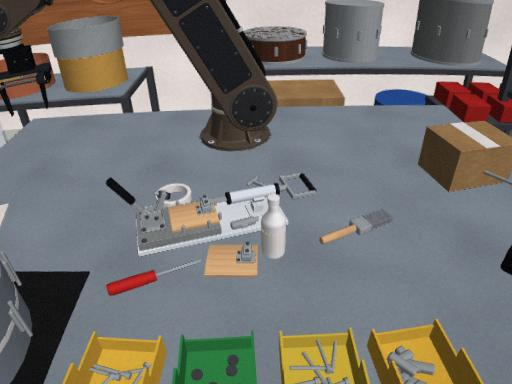

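The scene picture shows the fixture in the middle. The clamp is at about (150,215) with its handle up at (120,190), the stirrup is at about (298,185), and the glue bottle stands in front at (273,230). The rotation turns out to be a quaternion, so I'll fix the helper.

```bash
sed -i 's/np.array(p\["rotation"\])/R(p)/' h.py; cat >> h.py <<'E'
from scipy.spatial.transform import Rotation as Rot
def R(p): return Rot.from_quat(p["rotation"]).as_matrix()
E
python3 - <<'E'
from h import *
z={"test_piece":.05,"tube_mouth":.066,"pull_bar":.066,"clamp_grip":.155,"clamp_pivot":.068,"clamp_bar":.08,"lug":.02,"spare_piece":.015,"glue_bottle":.07,"tape_roll":.012,"screwdriver":.01,"drum_key":.005,"brush":.005,"length_mark":.066}
for n in ("scene","top"):
    p=bot.snapshot(n); cv2.imwrite(f"pics/{n}0.png",p["img"][:,:,::-1])
    print(n,p["eye"],p["vertical_fov"])
    for t in z:
        for r in bot.search_frame(p,t)[:2]:
            uv=np.array(r["centre"])*[512,384]
            print(t,round(r["p"],2),uv.round(),onz(p,uv,z[t]).round(3))
cv2.imwrite("pics/top0b.png",cv2.resize(p["img"][:,:,::-1],(800,600)))
E
```

```text
scene [1.21445893 0.06971921 0.57778493] 54.855395189099674
test_piece 0.93 [214. 203.] [ 0.487 -0.032  0.05 ]
tube_mouth 0.89 [216. 201.] [ 0.499 -0.024  0.066]
pull_bar 0.82 [304. 177.] [0.407 0.197 0.066]
clamp_grip 0.7 [123. 195.] [ 0.593 -0.203  0.155]
clamp_pivot 0.74 [173. 231.] [ 0.607 -0.11   0.068]
clamp_pivot 0.46 [123. 192.] [ 0.45  -0.264  0.068]
clamp_bar 0.66 [254. 181.] [0.439 0.067 0.08 ]
clamp_bar 0.63 [212. 206.] [ 0.536 -0.031  0.08 ]
lug 0.58 [243. 220.] [0.516 0.038 0.02 ]
spare_piece 0.91 [234. 261.] [0.65  0.02  0.015]
spare_piece 0.58 [308. 182.] [0.352 0.217 0.015]
glue_bottle 0.98 [273. 230.] [0.617 0.104 0.07 ]
tape_roll 0.95 [178. 191.] [ 0.37  -0.143  0.012]
screwdriver 0.83 [135. 279.] [ 0.69  -0.186  0.01 ]
screwdriver 0.66 [288. 186.] [0.36 0.16 0.01]
drum_key 0.54 [257. 180.] [0.315 0.076 0.005]
drum_key 0.29 [361. 224.] [0.528 0.325 0.005]
brush 0.91 [362. 227.] [0.543 0.322 0.005]
brush 0.36 [135. 280.] [ 0.689 -0.187  0.005]
length_mark 0.97 [305. 184.] [0.438 0.196 0.066]
length_mark 0.41 [233. 260.] [0.698 0.022 0.066]
top [0.37277071 0.06831645 0.98663215] 49.22497718979044
test_piece 0.91 [310. 218.] [ 0.481 -0.041  0.05 ]
tube_mouth 0.97 [306. 219.] [ 0.476 -0.029  0.066]
pull_bar 0.74 [206. 236.] [0.442 0.192 0.066]
pull_bar 0.33 [357. 193.] [ 0.533 -0.146  0.066]
clamp_grip 0.84 [398. 180.] [ 0.544 -0.212  0.155]
clamp_pivot 0.72 [305. 213.] [ 0.49  -0.027  0.068]
clamp_bar 0.25 [245. 163.] [0.602 0.104 0.08 ]
lug 0.8 [276. 203.] [0.521 0.035 0.02 ]
spare_piece 0.97 [287. 155.] [0.638 0.005 0.015]
glue_bottle 0.94 [243. 162.] [0.608 0.108 0.07 ]
glue_bottle 0.56 [204. 236.] [0.441 0.195 0.07 ]
screwdriver 0.97 [360. 130.] [ 0.7   -0.176  0.01 ]
drum_key 0.27 [202. 238.] [0.443 0.209 0.005]
brush 0.84 [154. 196.] [0.543 0.325 0.005]
brush 0.45 [200. 236.] [0.446 0.212 0.005]
length_mark 0.62 [203. 240.] [0.434 0.198 0.066]
```

View pics/top0b.png

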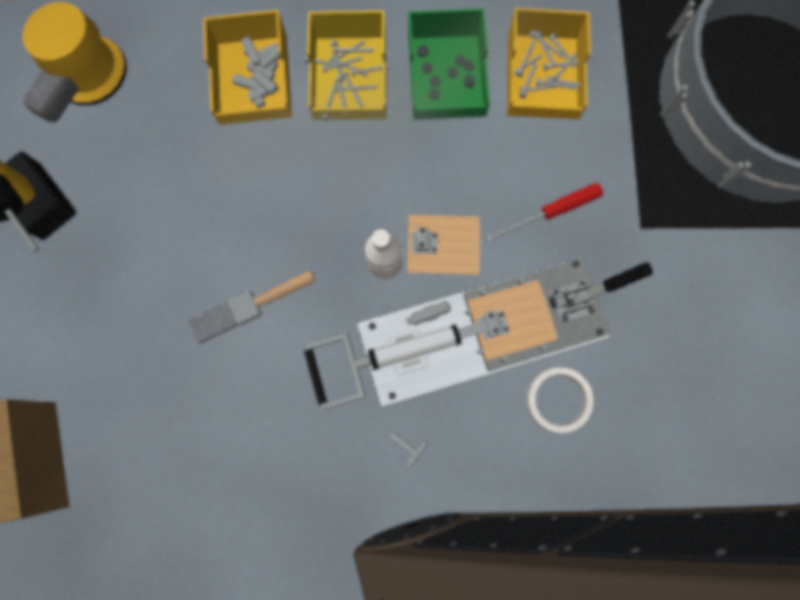

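The top picture (800 px wide) shows the plate corners at about (358,321), (381,405), (608,335) and (579,262). The stirrup bar is at (315,376), the tube mouth at (371,357) and the clamp grip at (628,277). I'll fit the rig pose to these points.

```bash
python3 - <<'E'
from h import *
from scipy.optimize import least_squares
p=bot.snapshot("top")
s=512/800
a=np.radians(71)
X=np.array([[.150,.065,.012],[.150,-.065,.012],[-.210,-.065,.012],[-.210,.065,.012],[.225,0,.066],[.145,0,.066],[-.175-.095*np.cos(a),0,.068+.095*np.sin(a)]])
# rig x ~ world +y : rig +y ~ world -x
uvs=np.array([[381,405],[358,321],[579,262],[608,335],[315,376],[371,357],[628,277]])*s
print([onz(p,u,x[2]).round(3) for u,x in zip(uvs,X)])
def W(q,X): c,s_=np.cos(q[2]),np.sin(q[2]); return X@np.array([[c,s_,0],[-s_,c,0],[0,0,1]])+[q[0],q[1],0]
f=lambda q:(proj(p,W(q,X))-uvs).ravel()
r=least_squares(f,[.48,.03,1.7],loss='soft_l1'); q=r.x
print(q,np.degrees(q[2]),f(q).reshape(-1,2).round(1).tolist())
L=np.array([[-.175,0,.068],X[6],[-.270,0,.077],[.145,0,.066],[.225,0,.066],[.277,0,.066]])
print(W(q,L).round(4))
np.save("q.npy",q)
for n in("scene","top"):
    p=bot.snapshot(n); im=p["img"][:,:,::-1].copy()
    im=cv2.resize(im,None,fx=3,fy=3)
    for u in proj(p,W(q,np.vstack([X,L]))): cv2.circle(im,tuple(int(v) for v in u*3+1),3,(0,0,255),1)
    m=proj(p,W(q,np.array([[-.02,0,.05]])))[0]*3
    x0=int(max(m[0]-400,0));y0=int(max(m[1]-200,0))
    cv2.imwrite(f"pics/fit_{n}.png",im[y0:y0+400,x0:x0+800])
E
```

```text
[array([0.392, 0.111, 0.012]), array([0.517, 0.145, 0.012]), array([ 0.604, -0.195,  0.012]), array([ 0.491, -0.233,  0.012]), array([0.432, 0.201, 0.066]), array([0.458, 0.122, 0.066]), array([ 0.549, -0.219,  0.158])]
[ 0.49425791 -0.01645241  1.8416307 ] 105.5176665183449 [[0.0, 0.1], [-0.4, 0.2], [2.4, -3.6], [1.6, 1.1], [0.2, -0.9], [-0.6, 1.1], [-2.1, -0.2]]
[[ 0.5411 -0.1851  0.068 ]
 [ 0.5494 -0.2149  0.1578]
 [ 0.5665 -0.2766  0.077 ]
 [ 0.4555  0.1233  0.066 ]
 [ 0.4341  0.2003  0.066 ]
 [ 0.4202  0.2505  0.066 ]]
```

View pics/fit_scene.png

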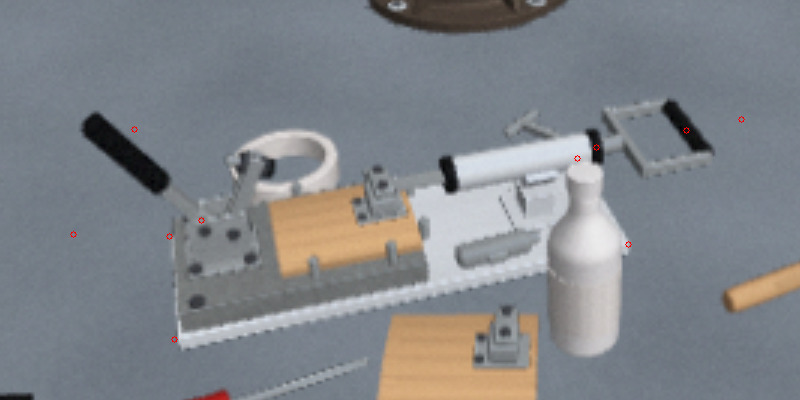

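View pics/fit_top.png

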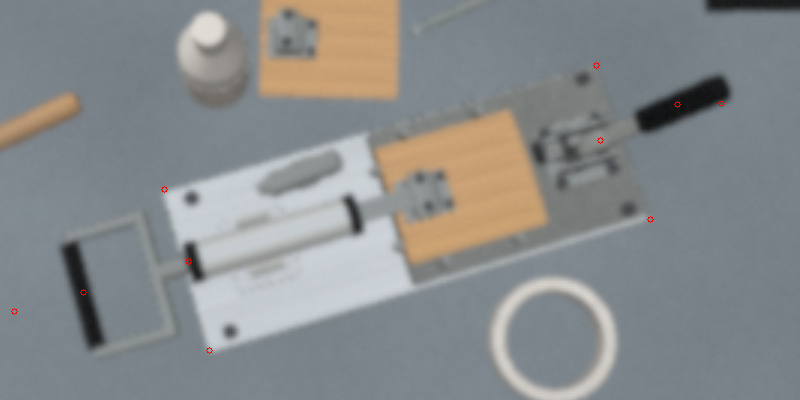

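The scene view agrees with the fit to about 2 px. The visible grip middle (128,152) lies lower than my 95 mm dot (134,129). I'll fit both views jointly, leaving the handle angle free.

```bash
python3 - <<'E'
from h import *
from scipy.optimize import least_squares
q0=np.load("q.npy")
def W(q,X): c,s_=np.cos(q[2]),np.sin(q[2]); return np.atleast_2d(X)@np.array([[c,s_,0],[-s_,c,0],[0,0,1]])+[q[0],q[1],0]
P={n:bot.snapshot(n) for n in("scene","top")}
def off(n):
    m=proj(P[n],W(q0,[-.02,0,.05]))[0]*3
    return np.array([int(max(m[0]-400,0)),int(max(m[1]-200,0))])
fixed=[("top",(164,189),(.15,-.065,.012)),("top",(209,350),(.15,.065,.012)),("top",(649,214),(-.21,.065,.012)),
("top",(82,296),(.225,0,.066)),("scene",(181,333),(-.21,-.065,.012)),("scene",(628,241),(.15,-.065,.012)),("scene",(689,127),(.225,0,.066)),
("scene",(598,144),(.145,0,.066)),("top",(187,262),(.145,0,.066))]
hand=[("scene",(90,121),.121),("scene",(163,186),.043),("top",(728,86),.121),("top",(641,123),.043)]
O={n:off(n) for n in P}
def f(q):
    r=[]
    for n,u,x in fixed: r.append(proj(P[n],W(q,x))[0]-(np.array(u)-1+O[n])/3)
    for n,u,d in hand:
        x=[-.175-d*np.cos(q[3]),0,.068+d*np.sin(q[3])]
        r.append(proj(P[n],W(q,x))[0]-(np.array(u)-1+O[n])/3)
    return np.array(r)
q=least_squares(lambda q:f(q).ravel(),[*q0,1.24],loss='soft_l1').x
print(q.round(4),np.degrees(q[2:]),f(q).round(1).tolist())
np.save("q.npy",q)
for x in [[-.175,0,.068],[-.175-.095*np.cos(q[3]),0,.068+.095*np.sin(q[3])],[-.270,0,.077],[.145,0,.066],[.225,0,.066],[.277,0,.066]]: print(W(q,x).round(4))
c,s=np.cos(q[2]),np.sin(q[2]); print("rigx",c,s)
E
```

```text
[ 0.4936 -0.0153  1.8461  1.0294] [105.77271498  58.97772596] [[-0.5, 0.9], [-0.1, 0.9], [-0.1, 1.7], [0.0, -0.5], [-1.5, 2.2], [0.6, 0.7], [-0.7, 0.8], [-0.1, 0.8], [0.1, 0.5], [-0.9, 0.1], [0.4, 0.4], [-1.0, 0.2], [-0.1, -0.1]]
[[ 0.5412 -0.1837  0.068 ]]
[[ 0.5545 -0.2308  0.1494]]
[[ 0.567  -0.2751  0.077 ]]
[[0.4542 0.1242 0.066 ]]
[[0.4325 0.2012 0.066 ]]
[[0.4183 0.2513 0.066 ]]
rigx -0.27182199505383986 0.9623475479289955
```

```bash
python3 -m handwheel '[[1,0,0,50,0,0,-0.05],[1,0,0,10,0,0,-0.05],[1,30,36,0,0,0,0],[1,40,48,0,0,0,0],[1,45,54,0,0,0,0],[1,45,54,0,0,0,0],[1,45,54,0,0,0,0],[1,45,54,0,0,0,0],[1,40,48,0,0,0,0],[1,27,36,0,0,0,0]]' 10
```

```text
time: 3.1
eef_pos: [0.526, -0.2199, 0.254]
eef_rot: [0.991, 0.137, 0.0, 0.0]
wrist_force: [0.1, -0.1, -0.0]
gripper_width: 0.0024
gripper_force: 0.0
```

```bash
python3 -m handwheel '[[1,19,22,0,0,0,0],[1,0,0,-40,0,0,0],[1,0,0,-40,0,0,0],[1,0,0,-20,0,0,0],[1,0,0,0,0,0,0]]'
python3 - <<'E'
from h import *
q=np.load("q.npy"); t=q[3]
def W(X): return [q[0]+np.cos(q[2])*X[0],q[1]+np.sin(q[2])*X[0],X[1]]
for d in (60,50,40,30,20,10,5,2):
    a=np.radians(d);r=.095;x=-.175-r*np.cos(a)+.008*np.sin(a)+.012;z=.068+r*np.sin(a)+.008*np.cos(a)
    print(d,np.round(W((x,z)),4))
p=bot.snapshot("scene"); im=cv2.resize(p["img"][120:290,60:330,::-1],None,fx=2.9,fy=2.9); cv2.imwrite("pics/a.png",im)
E
```

```text
time: 3.72
eef_pos: [0.5432, -0.1998, 0.1527]
eef_rot: [0.991, 0.136, -0.001, -0.001]
wrist_force: [-0.1, 0.4, 0.9]
gripper_width: 0.0006
gripper_force: 0.0
60 [ 0.549  -0.2112  0.1543]
50 [ 0.5529 -0.225   0.1459]
40 [ 0.5563 -0.2372  0.1352]
30 [ 0.5592 -0.2475  0.1224]
20 [ 0.5614 -0.2554  0.108 ]
10 [ 0.563  -0.2609  0.0924]
5 [ 0.5635 -0.2626  0.0842]
2 [ 0.5637 -0.2633  0.0793]
```

View pics/a.png

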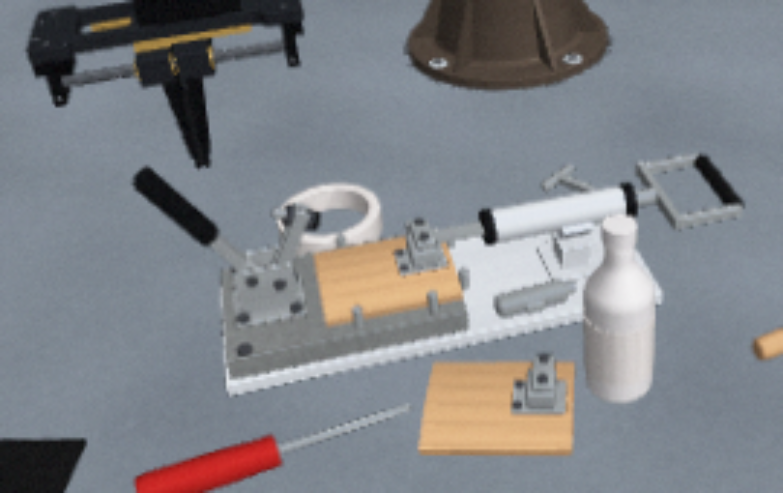

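The fingertip, at (203,163), is above and to the rig's +x side of the grip (178,205), and in line with it. Next is the push along the arc.

```bash
python3 -m handwheel '[[1,5,-12,0,0,0,0],[1,2,-8,-3,0,0,0],[1,2,-8,-5,0,0,0],[1,2,-8,-6,0,0,0],[1,2,-7,-8,0,0,0],[1,2,-6,-9,0,0,0],[1,2,-5,-10,0,0,0],[1,1,-4,-10,0,0,0]]'
```

```text
time: 4.78
eef_pos: [0.5623, -0.259, 0.1029]
eef_rot: [0.991, 0.136, 0.001, 0.001]
wrist_force: [0.6, -0.6, 6.5]
gripper_width: 0.0006
gripper_force: 2.4
```

```bash
python3 -m handwheel '[[1,1,-3,-8,0,0,0],[1,0,-1,-7,0,0,0],[1,0,-1,-5,0,0,0],[1,0,0,-3,0,0,0],[1,0,0,0,0,0,0]]'
```

```text
time: 5.4
eef_pos: [0.5629, -0.2636, 0.0797]
eef_rot: [0.991, 0.136, 0.0, 0.0]
wrist_force: [0.8, 0.3, 1.2]
gripper_width: 0.0007
gripper_force: 0.3
```

```bash
python3 -m handwheel '[[1,0,0,-2,0,0,0],[1,0,0,-1,0,0,0],[1,0,0,0,0,0,0]]'
python3 - <<'E'
from h import *
p=bot.snapshot("scene"); im=cv2.resize(p["img"][120:290,60:330,::-1],None,fx=2.9,fy=2.9); cv2.imwrite("pics/b.png",im)
E
```

```text
time: 5.78
eef_pos: [0.5629, -0.2633, 0.077]
eef_rot: [0.991, 0.136, 0.0, 0.0]
wrist_force: [1.3, -1.0, 3.5]
gripper_width: 0.0006
gripper_force: 1.7
```

View pics/b.png

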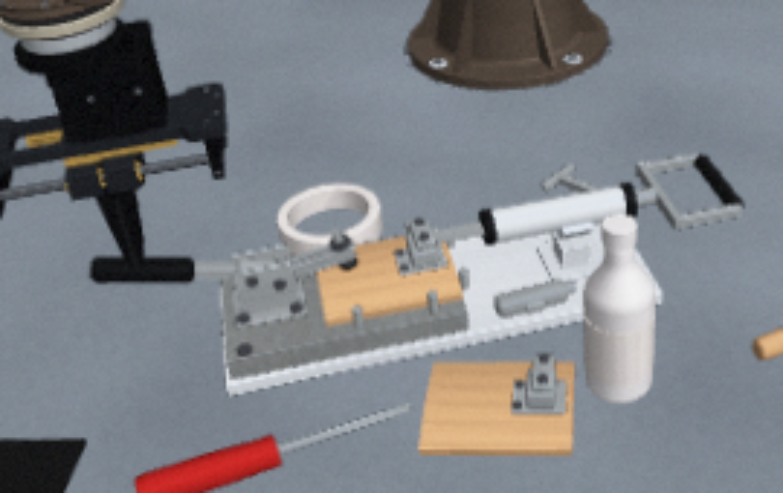

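The handle is nearly level, with the grip at (142,268), and the foot at (345,258) has come down to the offcut. I'll keep pressing until it reaches the stop.

```bash
for i in 1; do python3 -m handwheel '[[1,0,0,-2,0,0,0],[1,0,0,-1,0,0,0],[1,0,0,0,0,0,0]]'; python3 -m handwheel '[[1,0,0,-2,0,0,0],[1,0,0,-1,0,0,0],[1,0,0,0,0,0,0]]'; done
```

```text
time: 6.2
eef_pos: [0.5629, -0.2633, 0.0739]
eef_rot: [0.991, 0.136, 0.0, 0.0]
wrist_force: [-0.9, -1.2, 3.0]
gripper_width: 0.0008
gripper_force: 1.8
time: 6.58
eef_pos: [0.5629, -0.2632, 0.0709]
eef_rot: [0.991, 0.136, 0.0, 0.0]
wrist_force: [0.4, -2.5, 3.7]
gripper_width: 0.0005
gripper_force: 1.8
```

The force isn't rising, though the tip is already below the expected final surface. I'll check how it stands with respect to the handle.

```bash
python3 - <<'E'
from h import *
q=np.load("q.npy")
def W(X): c,s=np.cos(q[2]),np.sin(q[2]); return np.array([q[0]+c*X[0]-s*X[1],q[1]+s*X[0]+c*X[1],X[2]])
st=bot.get_state(); print(st["moment"],st["wrist_force"])
ims=[]
for n in("scene","top"):
    p=bot.snapshot(n); k=8
    m=proj(p,W((-.22,0,.08)))[0]; x0,y0=int(m[0]-25-22),int(m[1]-30)
    im=cv2.resize(p["img"][y0:y0+60,x0:x0+95,::-1],None,fx=k,fy=k,interpolation=cv2.INTER_CUBIC)
    for d,col in((5,(0,0,255)),(0,(0,255,0)),(15,(255,0,0))):
        a=np.radians(d)
        for r in(.0,.043,.121):
            u=(proj(p,W((-.175-r*np.cos(a),0,.068+r*np.sin(a))))[0]-[x0,y0]+.5)*k
            cv2.circle(im,tuple(int(v) for v in u),4,col,1)
    u=(proj(p,st["eef_pos"])[0]-[x0,y0]+.5)*k; cv2.drawMarker(im,tuple(int(v) for v in u),(0,255,255))
    ims.append(im)
cv2.imwrite("pics/c.png",cv2.resize(np.vstack(ims),(475,600)))
E
```

```text
[-0.37578266 -0.13424853 -0.03609192] [ 0.40039017 -2.5494756   3.67144974]
```

View pics/c.png

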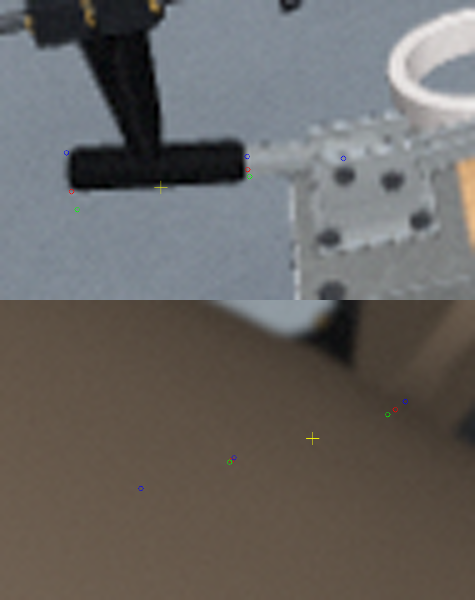

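The handle is at about 8–11°, so it isn't fully down, and the fingertip looks to have slipped to its far side (rig +y). I'll lift, shift across, and check where contact comes.

```bash
python3 -m handwheel '[[1,0,0,25,0,0,0],[1,0,0,15,0,0,0],[1,8,2,0,0,0,0],[1,0,0,0,0,0,0]]'
python3 - <<'E'
from h import *
q=np.load("q.npy")
def W(X): c,s=np.cos(q[2]),np.sin(q[2]); return np.array([q[0]+c*X[0]-s*X[1],q[1]+s*X[0]+c*X[1],X[2]])
st=bot.get_state(); print(st["moment"],st["wrist_force"])
p=bot.snapshot("scene"); k=6
m=proj(p,W((-.22,0,.08)))[0]; x0,y0=int(m[0]-55),int(m[1]-50)
im=cv2.resize(p["img"][y0:y0+80,x0:x0+110,::-1],None,fx=k,fy=k,interpolation=cv2.INTER_CUBIC)
im=cv2.convertScaleAbs(im,alpha=1.8,beta=20)
u=(proj(p,st["eef_pos"])[0]-[x0,y0]+.5)*k; cv2.drawMarker(im,tuple(int(v) for v in u),(0,255,255))
cv2.imwrite("pics/d.png",im)
E
```

```text
time: 7.18
eef_pos: [0.571, -0.2606, 0.1101]
eef_rot: [0.991, 0.136, -0.0, -0.0]
wrist_force: [-0.7, -0.0, -1.1]
gripper_width: 0.0004
gripper_force: 0.0
[-0.03777313  0.04245714  0.05241949] [-0.70925741 -0.02427609 -1.08437118]
```

View pics/d.png

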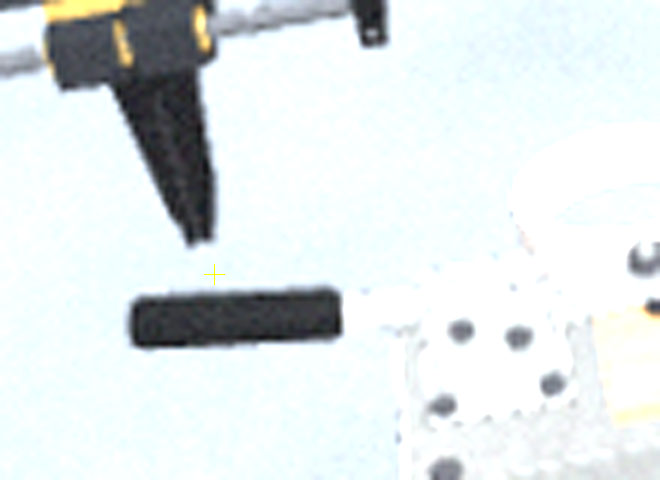

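The visible fingertip (200,243) and the projected TCP (214,273) disagree. Touch will settle it: if contact comes at about 0.071 again, the tip really sits on the handle.

```bash
python3 -m handwheel '[[1,0,0,-10,0,0,0],[1,0,0,-6,0,0,0]]'; for i in 1; do python3 -m handwheel '[[1,0,0,-6,0,0,0]]';  python3 -m handwheel '[[1,0,0,-5,0,0,0]]'; python3 -m handwheel '[[1,0,0,-5,0,0,0]]';python3 -m handwheel '[[1,0,0,-3,0,0,0]]'; python3 -m handwheel '[[1,0,0,-3,0,0,0]]'; done | egrep 'pos|wrist'
```

```text
time: 7.48
eef_pos: [0.5702, -0.2608, 0.0935]
eef_rot: [0.991, 0.136, -0.001, -0.0]
wrist_force: [-0.0, 0.5, 0.0]
gripper_width: 0.0001
gripper_force: 0.0
eef_pos: [0.5705, -0.261, 0.088]
wrist_force: [0.3, 0.3, 0.3]
eef_pos: [0.5706, -0.261, 0.0833]
wrist_force: [-0.8, -0.4, -0.6]
eef_pos: [0.5707, -0.261, 0.0785]
wrist_force: [0.2, -0.5, 0.6]
eef_pos: [0.5707, -0.261, 0.0755]
wrist_force: [-0.3, 0.1, 0.1]
eef_pos: [0.5707, -0.2611, 0.0728]
wrist_force: [0.3, 0.1, 0.6]
```

There's no contact above 0.0728, so the tip was on the handle all along. I'll continue pressing until the stop.

```bash
(python3 -m handwheel '[[1,0,0,-3,0,0,0],[1,0,0,0,0,0,0]]';  python3 -m handwheel '[[1,0,0,-2,0,0,0],[1,0,0,0,0,0,0]]'; python3 -m handwheel '[[1,0,0,-2,0,0,0],[1,0,0,0,0,0,0]]';python3 -m handwheel '[[1,0,0,-2,0,0,0],[1,0,0,0,0,0,0]]') | egrep 'pos|wrist'
```

```text
eef_pos: [0.5708, -0.2612, 0.0699]
wrist_force: [-0.5, 0.3, -0.1]
eef_pos: [0.571, -0.2613, 0.0681]
wrist_force: [0.4, -1.7, 2.8]
eef_pos: [0.571, -0.2612, 0.066]
wrist_force: [0.7, -2.3, 4.0]
eef_pos: [0.571, -0.2613, 0.0641]
wrist_force: [0.7, -4.0, 4.7]
```

```bash
cat > v.py <<'E'
import sys
from h import *
q=np.load("q.npy")
def W(X): c,s=np.cos(q[2]),np.sin(q[2]); return np.array([q[0]+c*X[0]-s*X[1],q[1]+s*X[0]+c*X[1],X[2]])
def view(name,cam,X,k=6,a=1.3,w=130,h=95):
    st=bot.get_state(); p=bot.snapshot(cam)
    m=proj(p,W(X))[0]; x0,y0=int(m[0]-w/2),int(m[1]-h/2)
    im=cv2.resize(p["img"][y0:y0+h,x0:x0+w,::-1],None,fx=k,fy=k,interpolation=cv2.INTER_CUBIC)
    im=cv2.convertScaleAbs(im,alpha=a,beta=10)
    u=(proj(p,st["eef_pos"])[0]-[x0,y0]+.5)*k; cv2.drawMarker(im,tuple(int(v) for v in u),(0,255,255))
    cv2.imwrite(f"pics/{name}.png",im)
E
python3 -c "
from v import *
view('e','scene',(-.19,0,.08))"
```

```text
(no output)
```

View pics/e.png

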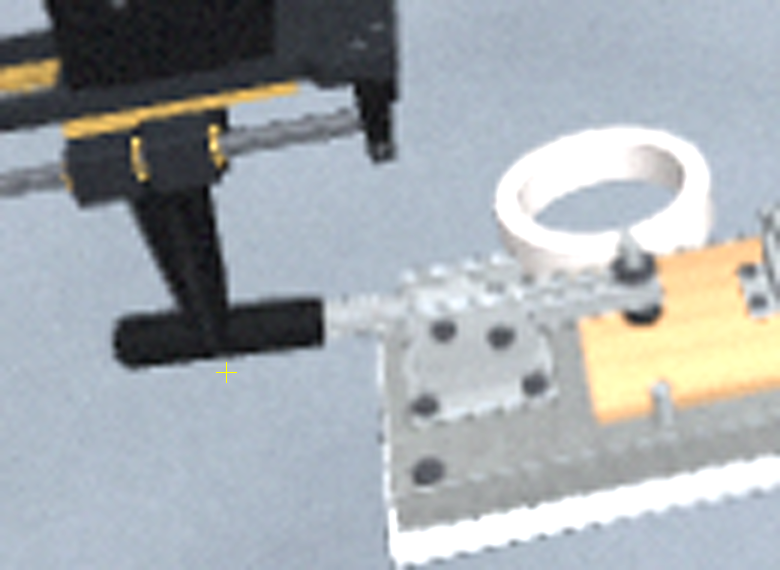

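The finger is on top of the grip at (205,340), the handle is near level and the foot is on the offcut at (640,310). I'll press on to the stop.

```bash
(python3 -m handwheel '[[1,0,0,-2,0,0,0],[1,0,0,0,0,0,0]]';  python3 -m handwheel '[[1,0,0,-2,0,0,0],[1,0,0,0,0,0,0]]'; python3 -m handwheel '[[1,0,0,-2,0,0,0],[1,0,0,0,0,0,0]]';python3 -m handwheel '[[1,0,0,-2,0,0,0],[1,0,0,0,0,0,0]]') | egrep 'pos|wrist'
```

```text
eef_pos: [0.5712, -0.2615, 0.063]
wrist_force: [-1.3, -1.2, 13.1]
eef_pos: [0.5713, -0.2616, 0.0627]
wrist_force: [-5.2, 0.7, 28.5]
eef_pos: [0.5714, -0.2616, 0.0624]
wrist_force: [-10.9, 2.6, 45.1]
eef_pos: [0.5715, -0.2617, 0.0621]
wrist_force: [-15.7, 5.0, 61.4]
```

The force rises steeply while the tip barely moves, so the clamp is at its stop. The tip height reads about 20 mm lower than I expected. I'll retreat, then touch the bare bench beyond the stirrup to check the TCP height.

```bash
python3 -m handwheel '[[1,0,0,20,0,0,0],[1,0,0,50,0,0,0],[1,0,0,60,0,0,0],[1,0,0,60,0,0,0],[1,-12,40,0,0,0,0],[1,-16,55,0,0,0,0],[1,-16,55,0,0,0,0],[1,-16,55,0,0,0,0],[1,-16,55,0,0,0,0],[1,-16,55,0,0,0,0]]'
python3 -m handwheel '[[1,-16,55,0,0,0,0],[1,-16,55,0,0,0,0],[1,-16,55,0,0,0,0],[1,-18,55,-20,0,0,0],[1,0,10,-40,0,0,0],[1,0,0,-50,0,0,0],[1,0,0,-50,0,0,0],[1,0,0,-35,0,0,0],[1,0,0,0,0,0,0]]'
python3 - <<'E'
from h import *
q=np.load("q.npy")
p=bot.snapshot("scene"); im=p["img"]; cv2.imwrite("pics/e2.png",im[:,:,::-1])
t=bot.snapshot("top"); cv2.imwrite("pics/e3.png",t["img"][:,:,::-1])
for P in(p,t):
  for n in("pull_bar","clamp_grip","tube_mouth"):
    print(n,[((np.array(r["centre"])*[512,384]).round(1),round(r["p"],2)) for r in bot.search_frame(P,n)[:2]])
E
```

```text
time: 11.4
eef_pos: [0.4774, 0.0558, 0.2455]
eef_rot: [0.991, 0.136, -0.001, -0.0]
wrist_force: [1.3, 0.3, -0.2]
gripper_width: 0.0007
gripper_force: 0.0
time: 12.52
eef_pos: [0.411, 0.2833, 0.0488]
eef_rot: [0.991, 0.136, -0.003, 0.001]
wrist_force: [0.4, -0.2, 0.3]
gripper_width: 0.0005
gripper_force: 0.0
pull_bar []
clamp_grip [(array([117.8, 215.9]), 0.86)]
tube_mouth [(array([224. , 201.2]), 0.84)]
pull_bar [(array([204.5, 244.4]), 0.69), (array([275. , 199.2]), 0.54)]
clamp_grip [(array([400.3, 181.4]), 0.69)]
tube_mouth [(array([309.9, 216.8]), 0.8), (array([204.4, 234. ]), 0.71)]
```

```bash
(python3 -m handwheel '[[1,0,0,-15,0,0,0],[1,0,0,-6,0,0,0],[1,0,0,0,0,0,0]]';  python3 -m handwheel '[[1,0,0,-6,0,0,0],[1,0,0,0,0,0,0]]'; python3 -m handwheel '[[1,0,0,-6,0,0,0],[1,0,0,0,0,0,0]]';python3 -m handwheel '[[1,0,0,-5,0,0,0],[1,0,0,0,0,0,0]]';python3 -m handwheel '[[1,0,0,-4,0,0,0],[1,0,0,0,0,0,0]]') | egrep 'pos|wrist'
```

```text
eef_pos: [0.4124, 0.2838, 0.0291]
wrist_force: [0.4, 0.6, 0.9]
eef_pos: [0.4126, 0.2839, 0.0235]
wrist_force: [-0.5, -0.3, 1.2]
eef_pos: [0.4125, 0.2839, 0.0175]
wrist_force: [-0.6, -0.8, 0.2]
eef_pos: [0.4125, 0.2839, 0.0125]
wrist_force: [-0.2, -0.7, -0.3]
eef_pos: [0.4126, 0.2839, 0.0086]
wrist_force: [0.3, -0.6, -0.2]
```

```bash
(python3 -m handwheel '[[1,0,0,-4,0,0,0],[1,0,0,0,0,0,0]]';  python3 -m handwheel '[[1,0,0,-3,0,0,0],[1,0,0,0,0,0,0]]'; python3 -m handwheel '[[1,0,0,-2,0,0,0],[1,0,0,0,0,0,0]]';python3 -m handwheel '[[1,0,0,-1,0,0,0],[1,0,0,0,0,0,0]]') | egrep 'pos|wrist'
```

```text
eef_pos: [0.4126, 0.2839, 0.0046]
wrist_force: [-0.2, -0.5, 0.9]
eef_pos: [0.4126, 0.2839, 0.0017]
wrist_force: [-0.7, -0.3, -0.4]
eef_pos: [0.4126, 0.2839, -0.0003]
wrist_force: [-0.3, -0.6, -0.4]
eef_pos: [0.4127, 0.284, -0.0012]
wrist_force: [-0.2, -0.3, -1.0]
```

There's still no contact at −1 mm, so the reading is biased low. I'll continue gently until it touches.

```bash
(python3 -m handwheel '[[1,0,0,-3,0,0,0],[1,0,0,0,0,0,0]]';  python3 -m handwheel '[[1,0,0,-3,0,0,0],[1,0,0,0,0,0,0]]'; python3 -m handwheel '[[1,0,0,-2,0,0,0],[1,0,0,0,0,0,0]]') | egrep 'pos|wrist'
```

```text
eef_pos: [0.4126, 0.2839, -0.0044]
wrist_force: [-0.8, -0.6, -0.4]
eef_pos: [0.4126, 0.2839, -0.0074]
wrist_force: [-0.1, -0.6, -0.1]
eef_pos: [0.4127, 0.2839, -0.0093]
wrist_force: [0.2, 0.7, 1.3]
```

```bash
(python3 -m handwheel '[[1,0,0,-2,0,0,0],[1,0,0,0,0,0,0]]';  python3 -m handwheel '[[1,0,0,-2,0,0,0],[1,0,0,0,0,0,0]]') | egrep 'pos|wrist'
```

```text
eef_pos: [0.4127, 0.284, -0.0112]
wrist_force: [-0.1, -0.1, -0.4]
eef_pos: [0.4126, 0.2839, -0.0133]
wrist_force: [-0.5, 1.1, 0.5]
```

```bash
(python3 -m handwheel '[[1,0,0,-2,0,0,0],[1,0,0,0,0,0,0]]';  python3 -m handwheel '[[1,0,0,-2,0,0,0],[1,0,0,0,0,0,0]]'; python3 -m handwheel '[[1,0,0,-2,0,0,0],[1,0,0,0,0,0,0]]') | egrep 'pos|wrist'
```

```text
eef_pos: [0.4127, 0.2839, -0.0153]
wrist_force: [-0.2, -0.6, -0.1]
eef_pos: [0.4126, 0.2839, -0.0173]
wrist_force: [0.5, 0.8, 0.1]
eef_pos: [0.4126, 0.2839, -0.0193]
wrist_force: [0.4, 0.2, -0.3]
```

```bash
(python3 -m handwheel '[[1,0,0,-1,0,0,0],[1,0,0,0,0,0,0]]';  python3 -m handwheel '[[1,0,0,-1,0,0,0],[1,0,0,0,0,0,0]]'; python3 -m handwheel '[[1,0,0,-1,0,0,0],[1,0,0,0,0,0,0]]') | egrep 'pos|wrist'
```

```text
eef_pos: [0.4127, 0.2839, -0.0202]
wrist_force: [0.8, 0.7, -0.7]
eef_pos: [0.4128, 0.284, -0.0205]
wrist_force: [-1.6, -1.5, 11.8]
eef_pos: [0.4128, 0.284, -0.0206]
wrist_force: [-3.3, -2.9, 26.7]
```

The bench reads at −0.0203, so the reported height is 20 mm low and the true tip is at reading +20 mm. I'll check for a bias in x,y too, by locating the dark tip, known to be at z=0, numerically in the scene picture.

```bash
python3 -m handwheel '[[1,0,0,2,0,0,0],[1,0,0,0,0,0,0]]'|grep -E 'pos|wrist'; python3 - <<'E'
from h import *
st=bot.get_state(); e=st["eef_pos"]; print(e,st["joint_pos"])
e0=e+[0,0,.0203]
for n in("scene","top"):
    p=bot.snapshot(n); u=proj(p,e0)[0]; print(n,u,proj(p,e)[0])
    g=p["img"].max(2); x,y=u.astype(int)
    if n=="scene":
        print("cols",x-16)
        for r in range(y-22,y+10): print(r,"".join("#" if v<50 else "+" if v<80 else "." for v in g[r,x-16:x+18]))
E
```

```text
eef_pos: [0.4128, 0.284, -0.0201]
wrist_force: [0.2, -0.5, -0.1]
[ 0.41278981  0.28402698 -0.02005215] [ 4.70812419e-01  6.55638308e-01  2.03873478e+00 -1.65327503e-04
  4.46931195e-01  1.76896185e+00]
scene [335.56877415 198.35257653] [334.84505949 204.43265044]
cols 319
176 ................+..###############
177 +...........+++++.+#############++
178 +............+##+..#######++++....
179 ++............############........
180 ..............############........
181 ..............############........
182 ..............###########.........
183 ..............###########.........
184 ..............###########.........
185 ..............###########.........
186 ..............##########..........
187 ..............##########..........
188 ..............##########..........
189 ..............#########+..........
190 ..............#########...........
191 ..............#########...........
192 ..............#########...........
193 ..............########+...........
194 ..............########............
195 ..............+#######............
196 ..............+#######............
197 ...............+#####+............
198 ................#####.............
199 ................+####.............
200 ..................++..............
201 ..................................
202 ..................................
203 ..................................
204 ..................................
205 ..................................
206 ..................................
207 ..................................
top [170.07815612 251.00899956] [171.91520257 251.34009792]
```

```bash
python3 - <<'E'
from h import *
p=bot.snapshot("scene"); e=bot.get_state()["eef_pos"]
q=np.load("q.npy")
for uv in ((337.3,199.6),(337.8,199.9)):
    w=onz(p,uv,0.0007); print("near edge",w, "tip c",w-[.0096,.0027,0], "bias",w-[.0096,.0027,0]-e)
c,s=np.cos(q[2]),np.sin(q[2])
bar=np.array([q[0]+c*.225,q[1]+s*.225]); print("bar",bar)
E
```

```text
near edge [0.41938664 0.28737893 0.0007    ] tip c [0.40978664 0.28467893 0.0007    ] bias [-0.00287292  0.00073224  0.0210361 ]
near edge [0.42082671 0.28844488 0.0007    ] tip c [0.41122671 0.28574488 0.0007    ] bias [-0.00143286  0.00179818  0.0210361 ]
bar [0.4324568  0.20123293]
```

The x,y bias is about 2 mm, so only z is offset. Now I'll rise, open to about 50 mm, move over the bar and descend to reading 0.027 (true 0.047).

```bash
python3 -m handwheel '[[1,0,0,40,0,0,0],[1,0,0,50,0,0,0],[0.47,0,0,30,0,0,0],[0.47,7,-27,0,0,0,0],[0.47,7,-28,0,0,0,0],[0.47,6,-28,0,0,0,0],[0.47,0,0,0,0,0,0],[0.47,0,0,0,0,0,0]]' 10
python3 - <<'E'
from h import *
e=bot.get_state()["eef_pos"]; print(np.array([.4325,.2012,.027])-e)
E
```

```text
time: 19.45
eef_pos: [0.4327, 0.2013, 0.0998]
eef_rot: [0.991, 0.136, -0.0, 0.0]
wrist_force: [-0.1, 0.4, 0.6]
gripper_width: 0.0495
gripper_force: 0.0
[-0.00019453 -0.00012283 -0.07277702]
```

```bash
(python3 -m handwheel '[[0.47,0,0,-20,0,0,0],[0.47,0,0,-15,0,0,0],[0.47,0,0,-10,0,0,0]]'; python3 -m handwheel '[[0.47,0,0,-15,0,0,0],[0.47,0,0,-13,0,0,0],[0.47,0,0,0,0,0,0]]')| egrep 'pos|wrist'
```

```text
eef_pos: [0.4324, 0.2017, 0.0542]
wrist_force: [0.9, 0.7, 0.1]
eef_pos: [0.4323, 0.2011, 0.0261]
wrist_force: [0.3, 0.2, 0.2]
```

```bash
python3 -m handwheel '[[1,0,0,0,0,0,0],[1,0,0,0,0,0,0],[1,0,0,0,0,0,0],[1,0,0,0,0,0,0],[1,0,0,0,0,0,0],[1,0,0,0,0,0,0]]' 12
```

```text
time: 20.95
eef_pos: [0.4328, 0.2007, 0.0269]
eef_rot: [0.991, 0.136, 0.0, 0.0]
wrist_force: [1.5, -5.4, 1.2]
gripper_width: 0.0135
gripper_force: 12.0
```

The bar is gripped: width 13.5 mm, with a spring force of about 5.5 N. Next I'll firm the grip and draw about 45 mm, then check.

```bash
python3 -m handwheel '[[1,0,0,0,0,0,0],[1,-1.4,5,0,0,0,0],[1,-2.2,7.7,0,0,0,0],[1,-2.2,7.7,0,0,0,0],[1,-2.2,7.7,0,0,0,0],[1,-2.2,7.7,0,0,0,0],[1,-1.7,6.2,0,0,0,0],[1,-0.8,3,0,0,0,0],[1,0,0,0,0,0,0],[1,0,0,0,0,0,0]]' 45
python3 - <<'E'
from h import *
e=bot.get_state()
u=np.array([-.272,.962]); print((e["eef_pos"][:2]-[.4328,.2007])@u, e["wrist_force"][:2]@u)
E
```

```text
time: 22.2
eef_pos: [0.4201, 0.2452, 0.0268]
eef_rot: [0.991, 0.136, -0.0, 0.001]
wrist_force: [3.3, -11.6, -1.1]
gripper_width: 0.013
gripper_force: 45.0
0.04626669647008098 -12.104394692416903
```

```bash
python3 -m handwheel '[[1,-0.8,3,0,0,0,0],[1,-0.8,2.6,0,0,0,0],[1,0,0,0,0,0,0],[1,0,0,0,0,0,0]]'
python3 - <<'E'
from h import *
e=bot.get_state()
u=np.array([-.272,.962]); print((e["eef_pos"][:2]-[.4328,.2007])@u, e["wrist_force"][:2]@u)
p=bot.snapshot("scene");t=bot.snapshot("top")
a=cv2.resize(p["img"][150:270,90:350,::-1],None,fx=3,fy=3,interpolation=cv2.INTER_CUBIC)
b=cv2.resize(p["img"][168:208,255:315,::-1],None,fx=6,fy=6,interpolation=cv2.INTER_CUBIC)
c=cv2.resize(t["img"][205:245,190:260,::-1],None,fx=6,fy=6,interpolation=cv2.INTER_CUBIC)
cv2.imwrite("pics/f.png",np.vstack([a,np.hstack([b,c])]))
E
```

```text
time: 22.7
eef_pos: [0.4185, 0.2507, 0.0268]
eef_rot: [0.991, 0.136, -0.0, 0.001]
wrist_force: [3.8, -12.2, 0.4]
gripper_width: 0.0135
gripper_force: 45.0
0.05199330934311926 -12.77132810032872
```

View pics/f.png

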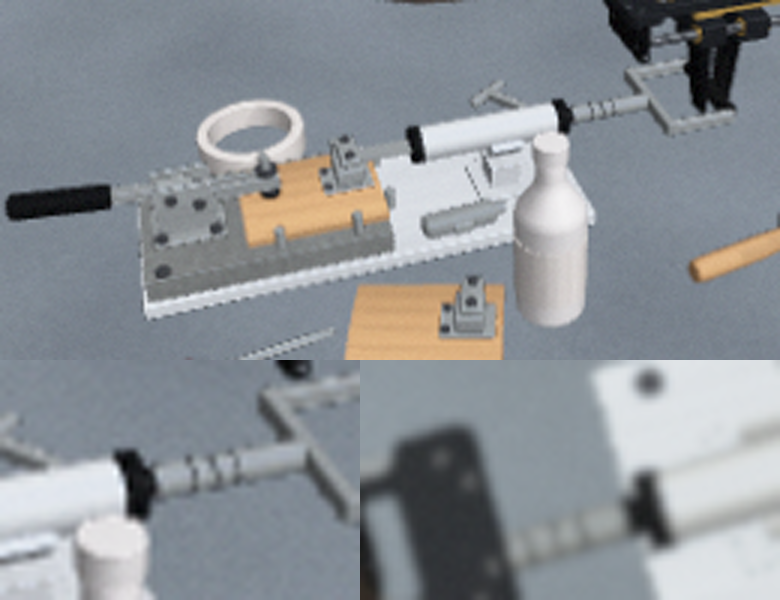

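The clamp handle is level with its foot on the offcut, and the three rings stand clear of the tube. There is a dark narrow stub next to the black end ring at about (155,487) in the lower-left crop, probably the band. I'll confirm numerically by sampling along the rod.

```bash
python3 - <<'E'
from h import *
p=bot.snapshot("scene"); g=p["img"].mean(2).astype(int)
for r in range(178,200): print(r," ".join(f"{v:3d}" for v in g[r,270:308]))
q=np.load("q.npy");c,s=np.cos(q[2]),np.sin(q[2])
print([(x,proj(p,[q[0]+c*x,q[1]+s*x,.066])[0].round(1).tolist()) for x in(.140,.145,.151,.167,.177,.187)])
E
```

```text
178 141 141 135 140 138 140 137 137 139 134 140 136 132 133 136 134 136 137 135 134 134 131 135 138 136 136 137 140 131 105  78  73 110 153 156 142 132 137
179 135 135 135 135 139 137 135 137 135 134 137 137 136 134 137 135 137 140 136 135 138 140 137 138 138 138 141 136 140 129 104  69  77 119 152 157 140 134
180 142 138 134 134 139 138 137 137 135 130 136 137 130 136 140 138 137 131 137 136 138 139 135 135 138 136 138 133 135 136 128  82  71  91 141 153 152 138
181 137 139 136 137 135 138 138 142 135 133 137 134 137 136 142 138 137 136 134 137 137 137 136 139 133 136 127 133 138 137 138 103 106 126 149 160 155 149
182 135 141 138 136 125 125 119 123 136 137 138 140 137 137 138 138 138 137 137 139 136 133 131 126 141 137 125 139 148 155 163 166 172 173 172 170 152 153
183 135 138 142 133  62  55  33  53 126 138 138 139 135 137 141 136 126 135 135 130 129 138 134 110 138 164 170 168 172 173 173 176 177 174 173 162 116 153
184 153 162 174 162  50  18  14  30  73 138 130 130 141 140 142 138  92 146 147 128 104 170 170 165 109 173 175 175 173 174 173 173 168 169 162 147  83 124
185 214 
[... 1781 characters left out ...]
34 134 136 135 135 136 134 136 140 134 139 141 138 138 134 141 137 139 141 139 138
197 226 225 226 225 227 227 228 228 228 192 136 135 136 135 135 132 135 135 137 136 139 133 136 135 138 138 138 139 136 136 135 137 139 139 139 137 138 139
198 226 226 227 228 228 229 228 228 231 201 136 134 136 134 135 138 135 136 134 138 136 137 136 134 136 138 139 139 137 137 136 139 137 136 138 140 139 140
199 217 227 227 227 228 229 230 229 226 179 134 136 138 133 136 136 133 135 138 136 135 137 133 138 137 140 135 137 136 137 137 137 137 137 138 137 138 139
[(0.14, [275.6, 188.9]), (0.145, [277.5, 188.5]), (0.151, [279.8, 188.1]), (0.167, [285.8, 186.9]), (0.177, [289.6, 186.2]), (0.187, [293.3, 185.5])]
```

The band's outer edge lies about 6–8 mm beyond the rim. That puts the rod at about 52–53.5 mm, so the rim crosses the band. The TCP travel (52 mm) and the spring force (12.8 N) agree with this.

```bash
python3 -c "
from rig import bot
s=bot.get_state(); print(s['time'],s['gripper_width'],s['gripper_force'],s['wrist_force']); print(bot.job_done())"
```

```text
22.85 0.012548409197385622 44.99997675418854 [  3.82696278 -12.03796895  -0.37295084]
the job is handed in; nothing more can be done
None
```

I pushed the clamp down to its stop, then drew the gauge rod out to its dark band (about 52 mm) with the gripper still holding it against the spring, and handed the job in at 22.85 s; no result came back.

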